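# Lock out the irrigation manifold, find the loose bolt and hold its cap open

### The arm

A 6-joint arm with a two-finger parallel gripper is mounted at the origin on the work surface. World frame = base frame: x ahead of the robot, y to its left, z up, the work surface at z = 0. Lengths are in m, angles in rad, forces in N, time in s.
With the tool pointing down it reaches from about 0.25 to 0.775 m from the base axis. Payload 4 kg.
Tool frame: the origin (TCP) lies midway between the tips of the shut fingers; the grasp point (between the pads) lies 19 mm behind it (robot.tcp_to_grasp is the distance from the TCP to the grasp point, in m); z points along the fingers, x is the direction in which the jaws open and shut, and the axes are right-handed (so a half turn about z gives the same grasp; the last joint's range is limited). The gripper opens to 94 mm and grips with 3 to 60 N. Pads are 16 mm wide; open, the fingers measure 119 mm over their backs; the gripper's body (75 mm by 177 mm) begins 78 mm behind the grasp point.
Start: joints at [-1.232, 0.087, 1.371, -0, 1.684, -0.103], TCP at [0.235, -0.497, 0.206] pointing down, gripper open.
Joint ranges: [-3.1, 3.1], [-0.76, 2.03], [0.27, 2.55], [-1.08, 4.22], [0.17, 2.65], [-2.57, 2.57]. Speed limits (rad/s): [2.79, 2.79, 3.14, 3.14, 3.14, 3.14].

### API

Orientations are given as [roll, pitch, yaw] about the fixed x, y, z axes, in that order (R = Rz(yaw) Ry(pitch) Rx(roll)).
In Python, from bench import get_obs, vision, robot gives the robot as it stands.
- The arm moves only by the tool servo_tool, never from a script. Its argument "targets" is text: rows parted by semicolons, each of 7 numbers parted by spaces: the opening, from 0 (shut) to 1 (fully open), then the shift along the tool's x, y, z as a fraction of full scale, then the turn, a rotation vector about the tool's x, y, z as a fraction of full scale. A call has 1 to 12 rows; each row is the pose to reach, as a shift and turn from the pose commanded when the call began, along the tool's axes at that moment, turning the shorter way round; what a row does not reach only later rows make up. Full scale, the value 1, is 0.25 m for a shift and pi rad for a turn. A row lasts 1/12 s, in which the tool goes at most 41.7 mm and 7.16 degrees, less where a joint would pass 70% of its speed; a pose out of reach is approached as far as the arm can. A call with a number of a shift or a turn outside -1 to 1 is refused whole. A call with a gripper value outside its range is refused whole. The fingers move at their own pace and stop on an object; the grip force is fixed at half the most. Time passes only in rows, so rows that repeat a pose let the fingers close. It gives the time, the measured TCP pose, the force and the opening at its end, in the units of the state.
- get_obs(): the state, without advancing time (a new reading comes with each control period).
- vision.snapshot(name): name is "scene" or "top" or "wrist"; returns a dict with "image" (420x560x3 uint8, red, green, blue), "mtx" (3x3 intrinsics, pixels), "world_from_camera" (4x4, takes a point from camera to world coordinates); the wrist camera has in their place "T_tool_cam" (4x4, takes a point from camera to tool coordinates, whose origin is the TCP and whose axes are the tool frame's). Camera axes: x right, y down, z forward; pixel columns grow to the right and rows downward; lengths in m; the calibration is good to about 2 mm. The wrist camera is an equidistant fisheye: a pixel r from the principal point sees the ray r / f radians off the axis. A picture is of the moment at which its call begins: read the wrist's pose just before it. There is no depth.
- robot.close_job(): hands the job in, once; it reports no verdict.
The state is a dict: "time": time; "joint_positions": joint angles; "qvel": joint speeds; "joint_torque": joint torques, N m; "tool_pos": TCP position; "ee_rot": TCP orientation; "wrist_force": force on the tool from outside, world axes, zero at the start; "wrist_torque": the same for the moment, N m; "width": finger opening in m.
Only numpy, scipy, OpenCV 4.12 (cv2) and the standard library are available. Lean on these libraries where they do the work, as an engineer would, in place of code of your own. Each camera call takes 0.05 s, during which the arm holds its last target.

### The job

Lock the water off first: take the steel pin from its wooden stand and put it through the lock eye at the left end of the irrigation manifold, all the way down to its collar. Then tap the three bolt heads from above, one after another, until you find the loose one, which drops and stays down, and only then lift the cap behind that bolt to about 45 degrees and finish while holding it open there, so that a colleague can fit a new nut. Leave the other two caps shut, and do not disturb the seedling tray, the pot or the brush.

Things in the scene. Friction and masses are not known exactly. Their poses are not given: they have to be found in the camera images.
- lock_eye (a point): centre of the lock eye, on the top face of its plate: a 12 mm vertical through-hole in a level steel plate 50 x 50 x 8 mm, its top 65 mm above the bench with nothing under the hole, at the left end of the grey manifold box. z up; its axes are the manifold's.
- manifold: fixed grey plastic irrigation manifold box, 170 (x) x 300 (y) x 60 mm high; origin under its centre at bench level; x points away from the robot, y to its left along the row, z up; it stands turned by up to 15 degrees. On its 60 mm high deck are three stations 100 mm apart along y: a (y = -100 mm), b (middle), c (y = +100 mm), each with a steel bolt (x = -55 mm) and, behind it, a black hinged cap. The lock eye is 185 mm along +y from its centre.
- pin: loose steel lock pin, 80 g, standing upright in a wooden stand (60 x 60 mm, 65 mm high, fixed). Origin at the centre of the underside of its collar; z up along the pin. Shank 8 mm diameter, 53 mm long below the collar (last 8 mm tapered); collar 22 mm diameter, 4 mm thick; above it a round grip 16 mm diameter, 40 mm high. At the start the collar rests on the stand.
- pin_grip (a point): on the pin's axis, 26 mm above the collar's underside: a good height to grip it
- bolt_a (a joint): how far the right bolt has sunk, m: 0 standing proud, at most 0.008. A sound bolt gives less than 2 mm when tapped; the loose one, whose nut is gone, slides under about 4 N, 8 mm down, and stays down. Which one is loose cannot be seen beforehand.
- bolt_a_top (a point): centre of the top face of the right bolt's steel hexagon head (30 mm across corners, 12 mm thick), at the start 82 mm above the bench, 22 mm above the deck
- cap_a (a joint): opening angle of the right cap, rad: 0 shut, stop at 1.05. It rises at its far edge and swings up towards the robot and its bolt; it falls shut when let go (250 g, about 2 N at the fin).
- cap_a_grip (a point): on the right cap's upright steel fin, 32 mm above the cap's underside: a good height to grip it. The fin is 14 mm thick (along the manifold's y), 30 mm long, and stands 40 mm above the 8 mm thick cap plate (85 x 84 mm); its centre lies 60 mm from the hinge. Axes turn with the cap; shut, they are the manifold's.
- cap_a_hinge (a point): hinge line of the right cap at the middle of its near edge, 60 mm above the bench; the hinge runs along the manifold's y. Turns with the cap.
- bolt_b (a joint): how far the middle bolt has sunk, m: 0 standing proud, at most 0.008. A sound bolt gives less than 2 mm when tapped; the loose one, whose nut is gone, slides under about 4 N, 8 mm down, and stays down. Which one is loose cannot be seen beforehand.
- bolt_b_top (a point): centre of the top face of the middle bolt's steel hexagon head (30 mm across corners, 12 mm thick), at the start 82 mm above the bench, 22 mm above the deck
- cap_b (a joint): opening angle of the middle cap, rad: 0 shut, stop at 1.05. It rises at its far edge and swings up towards the robot and its bolt; it falls shut when let go (250 g, about 2 N at the fin).
- cap_b_grip (a point): on the middle cap's upright steel fin, 32 mm above the cap's underside: a good height to grip it. The fin is 14 mm thick (along the manifold's y), 30 mm long, and stands 40 mm above the 8 mm thick cap plate (85 x 84 mm); its centre lies 60 mm from the hinge. Axes turn with the cap; shut, they are the manifold's.
- cap_b_hinge (a point): hinge line of the middle cap at the middle of its near edge, 60 mm above the bench; the hinge runs along the manifold's y. Turns with the cap.
- bolt_c (a joint): how far the left bolt has sunk, m: 0 standing proud, at most 0.008. A sound bolt gives less than 2 mm when tapped; the loose one, whose nut is gone, slides under about 4 N, 8 mm down, and stays down. Which one is loose cannot be seen beforehand.
- bolt_c_top (a point): centre of the top face of the left bolt's steel hexagon head (30 mm across corners, 12 mm thick), at the start 82 mm above the bench, 22 mm above the deck
- cap_c (a joint): opening angle of the left cap, rad: 0 shut, stop at 1.05. It rises at its far edge and swings up towards the robot and its bolt; it falls shut when let go (250 g, about 2 N at the fin).
- cap_c_grip (a point): on the left cap's upright steel fin, 32 mm above the cap's underside: a good height to grip it. The fin is 14 mm thick (along the manifold's y), 30 mm long, and stands 40 mm above the 8 mm thick cap plate (85 x 84 mm); its centre lies 60 mm from the hinge. Axes turn with the cap; shut, they are the manifold's.
- cap_c_hinge (a point): hinge line of the left cap at the middle of its near edge, 60 mm above the bench; the hinge runs along the manifold's y. Turns with the cap.
- seedling_tray: bystander: black plug tray of seedlings, 140 x 220 mm, 45 mm high, plants to 100 mm; origin under its centre
- pot: bystander: empty terracotta pot, 100 mm across, 85 mm high; origin under its centre
- brush: bystander: bench brush lying on the bench to the left of the manifold, about 200 mm long, handle towards the robot

How it is judged:
By the outcome, as a careful person would: the job done as asked, in the order asked, and still so for the second after the job is handed in, while the arm keeps its last pose, push and grip.
It also fails if it takes over 61 s, if anything falls off the work surface, if the arm or the gripper's body presses on something with over 40 N, if the wrist force passes 120 N, or if a joint passes its speed limit or range.

## Working session

There is one attempt and no reset: what is moved stays moved. The work goes in short steps, Python scripts to look and compute and a tool call to move; the robot and the scene stay as the last step left them, time stands still between calls to the robot, and variables do not carry over. Pictures are saved under pics/ and viewed, and the job is handed in when it is done.

Besides the shell and the picture viewer there is one more tool, called as name(argument=value, ...) on one line, values as JSON. servo_tool: Moves the arm, as the interface text tells. Its arguments: {"type":"object","properties":{"targets":{"type":"string"}},"required":["targets"]}

```bash
ls; mkdir -p pics
python3 - <<'E'
from bench import get_obs, vision, robot
import cv2,numpy as np
print(get_obs())
for n in ("scene","top","wrist"):
    s=vision.snapshot(n); cv2.imwrite(f"pics/{n}0.png",s["image"][:,:,::-1]); 
    print(n,{k:np.round(v,4).tolist() for k,v in s.items() if k!="image"})
    np.savez(f"{n}0.npz",**s)
print(get_obs()["time"],robot.tcp_to_grasp)
E
```

```text
pics
{'time': 0.0, 'joint_positions': array([-1.23212095e+00,  8.79656477e-02,  1.37218368e+00, -4.38395735e-05,
        1.68355821e+00, -1.03108896e-01]), 'qvel': array([-0.00018873,  0.0005291 ,  0.00092771, -0.00097133,  0.00036704,
       -0.00012212]), 'joint_torque': array([-2.15231994e-03, -3.40184963e+01, -3.02433443e+01,  7.15267262e-02,
        3.29796073e-02, -1.57827499e-04]), 'tool_pos': array([ 0.23496086, -0.49672017,  0.20433413]), 'ee_rot': array([-3.14141832e+00,  2.10813042e-03, -1.12901676e+00]), 'wrist_force': array([ 0.12714384,  0.17905445, -0.14486704]), 'wrist_torque': array([0.01737274, 0.02182047, 0.00463208]), 'width': 0.09379985178227913}
scene {'mtx': [[466.6742, 0.0, 275.794], [0.0, 466.6742, 212.1031], [0.0, 0.0, 1.0]], 'world_from_camera': [[0.657, 0.3948, -0.6423, 1.3406], [0.7538, -0.3588, 0.5505, -0.6533], [-0.0131, -0.8458, -0.5333, 0.7641], [0.0, 0.0, 0.0, 1.0]]}
top {'mtx': [[413.8845, 0.0, 279.8932], [0.0, 413.8845, 207.3687], [0.0, 0.0, 1.0]], 'world_from_camera': [[-0.0056, -0.9973, 0.0729, 0.4475], [-0.9997, 0.0075, 0.0249, 0.0282], [-0.0253, -0.0727, -0.997, 1.1115], [0.0, 0.0, 0.0, 1.0]]}
wrist {'mtx': [[325.1923, 0.0, 274.0233], [0.0, 325.1923, 207.4839], [0.0, 0.0, 1.0]], 'T_tool_cam': [[1.0, 0.0005, 0.001, -0.0012], [-0.0008, 0.9679, 0.2513, -0.0728], [-0.0009, -0.2513, 0.9679, -0.1791], [0.0, 0.0, 0.0, 1.0]]}
0.15 0.0188
```

View pics/scene0.png

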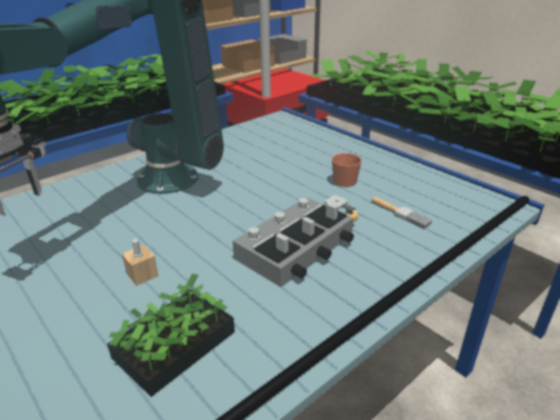

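View pics/top0.png

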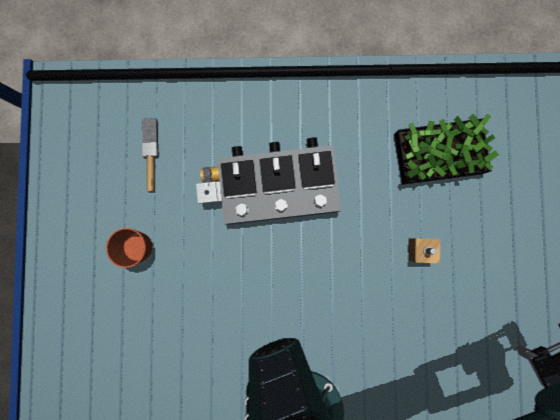

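View pics/wrist0.png

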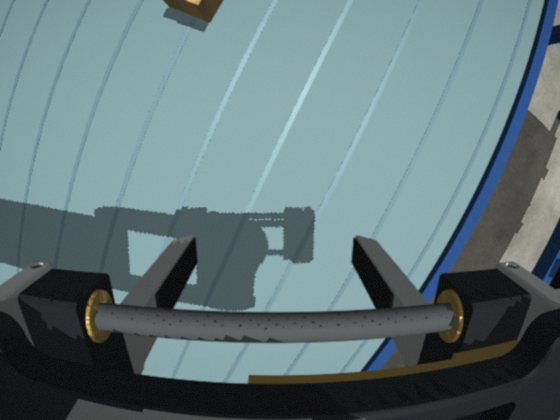

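The top view shows the manifold centred near (280,187), with the lock eye at about (207,192), the stand and pin at about (429,251), the pot at (129,247), the brush at (150,155) and the tray at (447,150). I'll enlarge it.

Run:
```python
import cv2
t=cv2.imread("pics/top0.png")
def crop(im,x0,y0,w,h,s,n): cv2.imwrite(n,cv2.resize(im[y0:y0+h,x0:x0+w],None,fx=s,fy=s,interpolation=cv2.INTER_CUBIC))
crop(t,190,130,160,110,5,"pics/t_man.png"); crop(t,400,225,60,45,10,"pics/t_pin.png")
s=cv2.imread("pics/scene0.png")
crop(s,225,180,140,105,5,"pics/s_man.png"); crop(s,110,225,60,60,10,"pics/s_pin.png")
```

```text
(no output)
```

View pics/t_man.png

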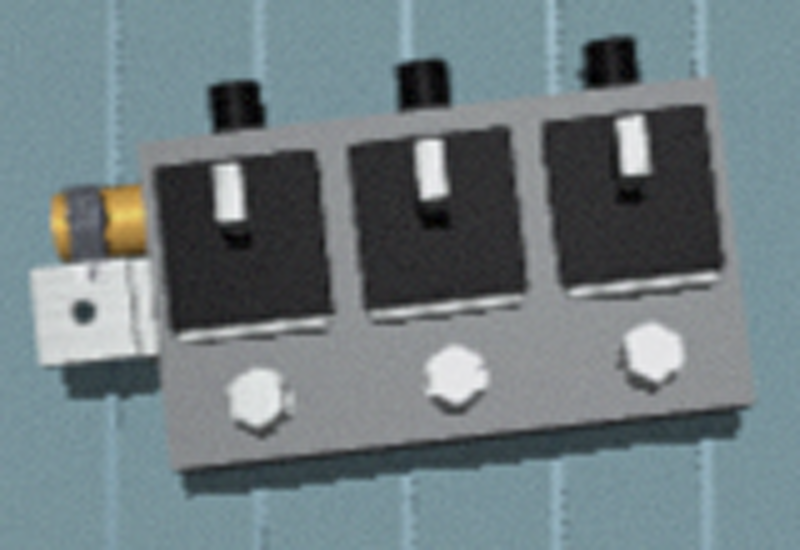

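View pics/t_pin.png

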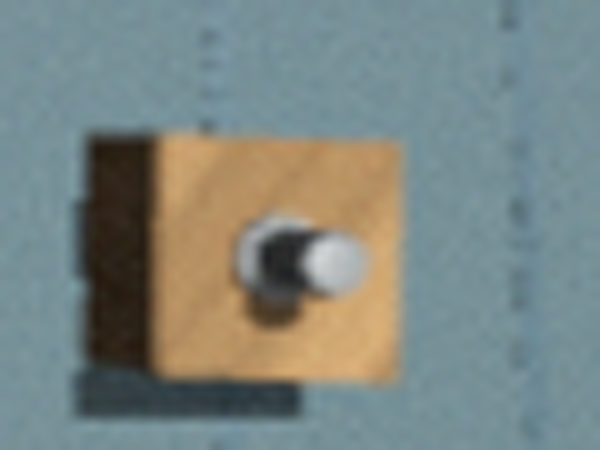

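View pics/s_man.png

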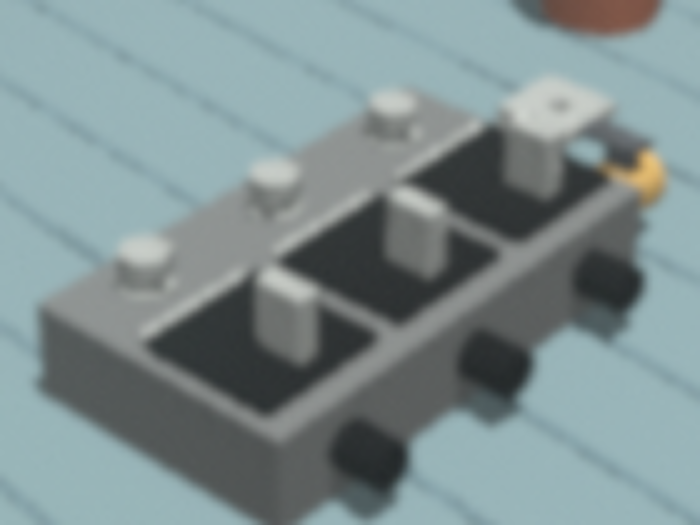

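View pics/s_pin.png

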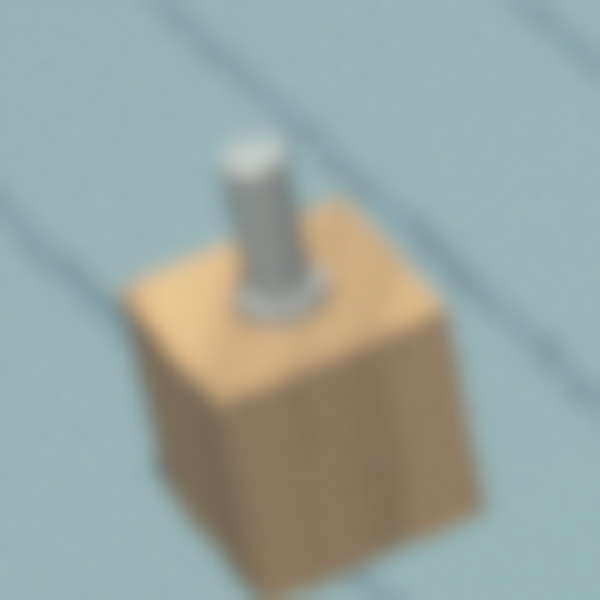

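```bash
cat > h.py <<'E'
import numpy as np,cv2
from scipy.spatial.transform import Rotation as R
def load(n): return dict(np.load(n))
def px(U,V,x0,y0,s): return np.array([(U+.5)/s-.5+x0,(V+.5)/s-.5+y0])
def ray(s,p):
    d=np.linalg.inv(s["mtx"])@[p[0],p[1],1]; T=s["world_from_camera"]
    return T[:3,3],T[:3,:3]@d
def at(s,p,z):
    o,d=ray(s,p); return o+d*(z-o[2])/d[2]
def tri(s1,p1,s2,p2):
    o1,d1=ray(s1,p1);o2,d2=ray(s2,p2)
    A=np.c_[d1,-d2]; k=np.linalg.lstsq(A,o2-o1,rcond=None)[0]
    a=o1+d1*k[0];b=o2+d2*k[1]; return (a+b)/2,np.linalg.norm(a-b)
def wray(s,p,tool_pos,rpy):
    m=s["mtx"];dx=p[0]-m[0,2];dy=p[1]-m[1,2];r=np.hypot(dx,dy);th=r/m[0,0]
    d=np.array([dx/r*np.sin(th),dy/r*np.sin(th),np.cos(th)]) if r>0 else np.array([0,0,1.])
    Rt=R.from_euler("xyz",rpy).as_matrix();T=s["T_tool_cam"]
    return tool_pos+Rt@T[:3,3],Rt@(T[:3,:3]@d)
def wat(s,p,tp,rpy,z):
    o,d=wray(s,p,tp,rpy); return o+d*(z-o[2])/d[2]
def wproj(s,P,tp,rpy):
    Rt=R.from_euler("xyz",rpy).as_matrix();T=s["T_tool_cam"]
    q=T[:3,:3].T@(Rt.T@(np.array(P)-tp)-T[:3,3]);th=np.arctan2(np.hypot(q[0],q[1]),q[2]);h=np.hypot(q[0],q[1])
    return np.array([s["mtx"][0,2],s["mtx"][1,2]])+s["mtx"][0,0]*th*q[:2]/h
E
python3 - <<'E'
from h import *
np.set_printoptions(precision=4,suppress=True)
t=load("top0.npz");s=load("scene0.npz")
M=lambda U,V:px(U,V,190,130,5);S=lambda U,V:px(U,V,225,180,5)
P=lambda U,V:px(U,V,400,225,10);Q=lambda U,V:px(U,V,110,225,10)
top=dict(eye=(84,311,.065),bc=(258,399,.082),bb=(456,376,.082),ba=(653,353,.082),c1=(143,143,.06),c2=(712,78,.06),c3=(755,404,.06),c4=(178,467,.06),fc=(229,192,.108),fb=(431,168,.108),fa=(633,145,.108))
for k,(U,V,z) in top.items(): print(k,at(t,M(U,V),z))
c=np.mean([at(t,M(*top[k][:2]),.06) for k in("c1","c2","c3","c4")],0);print("centre",c)
for k,q in dict(eye=(561,105),bc=(393,104),bb=(274,178),ba=(145,252)).items(): print(k,"scene",at(s,S(*q),top[k][2]),*tri(t,M(*top[k][:2]),s,S(*q)))
print("pin top",at(t,P(335,264),.109),at(s,Q(253,158),.109),*tri(t,P(335,264),s,Q(253,158)))
print("collar",at(t,P(278,260),.069),at(s,Q(281,290),.069),"stand",at(t,P(277,259),.065))
# scene stand top: corners
print(np.mean([at(s,Q(*q),.065) for q in((122,290),(338,200),(445,310),(225,408))],0))
E
```

```text
eye [0.5654 0.2419 0.065 ]
bc [0.5185 0.1506 0.082 ]
bb [0.5292 0.0516 0.082 ]
ba [ 0.54   -0.0467  0.082 ]
c1 [0.6528 0.2129 0.06  ]
c2 [ 0.6835 -0.0803  0.06  ]
c3 [ 0.5156 -0.0996  0.06  ]
c4 [0.4855 0.1941 0.06  ]
fc [0.6187 0.162  0.108 ]
fb [0.6296 0.0626 0.108 ]
fa [ 0.6399 -0.0363  0.108 ]
centre [0.5844 0.0568 0.06  ]
eye scene [0.5709 0.2413 0.065 ] [0.5668 0.2437 0.0618] 0.0031497359879150413
bc scene [0.5246 0.1497 0.082 ] [0.5197 0.1523 0.0786] 0.0032068235265709697
bb scene [0.5376 0.0477 0.082 ] [0.5304 0.0526 0.0764] 0.002247552212176195
ba scene [ 0.546  -0.0487  0.082 ] [ 0.541  -0.0462  0.0782] 0.002085889078373971
pin top [ 0.4137 -0.3122  0.109 ] [ 0.419  -0.3135  0.109 ] [ 0.4141 -0.3124  0.106 ] 0.0016068879114782748
collar [ 0.4134 -0.3117  0.069 ] [ 0.4189 -0.3135  0.069 ] stand [ 0.4136 -0.3128  0.065 ]
[ 0.4178 -0.3131  0.065 ]
```

```bash
cat >> h.py <<'E'
def row(target,rpy=None,o=None):
    """fractions for a shift/turn from measured pose to target"""
    from bench import get_obs
    o=o or get_obs(); R0=R.from_euler("xyz",o["ee_rot"])
    d=R0.inv().apply(np.array(target)-o["tool_pos"])/.25
    r=np.zeros(3) if rpy is None else (R0.inv()*R.from_euler("xyz",rpy)).as_rotvec()/np.pi
    return np.round(np.r_[d,r],4)
E
python3 - <<'E'
from h import *
print(row([.4145,-.3125,.19],[np.pi,0,-1.463]))
E
```

```text
[-3.593e-01 -9.641e-01  5.900e-02  0.000e+00  6.000e-04  1.063e-01]
```

servo_tool(targets="1 -0.359 -0.964 0.059 0 0.0006 0.1063;1 -0.359 -0.964 0.059 0 0.0006 0.1063;1 -0.359 -0.964 0.059 0 0.0006 0.1063;1 -0.359 -0.964 0.059 0 0.0006 0.1063;1 -0.359 -0.964 0.059 0 0.0006 0.1063;1 -0.359 -0.964 0.059 0 0.0006 0.1063;1 -0.359 -0.964 0.059 0 0.0006 0.1063;1 -0.359 -0.964 0.059 0 0.0006 0.1063;1 -0.359 -0.964 0.059 0 0.0006 0.1063;1 -0.359 -0.964 0.059 0 0.0006 0.1063")

```text
time: 0.98
tool_pos: [0.414, -0.3137, 0.1906]
ee_rot: [3.141, -0.002, -1.464]
wrist_force: [-0.2, -0.2, 0.5]
width: 0.0941
```

```bash
cat > snap.py <<'E'
import sys
from h import *
from bench import get_obs,vision
def snap(tag,scale=1,cam="wrist"):
    o=get_obs(); s=vision.snapshot(cam); np.savez(tag+".npz",tp=o["tool_pos"],rpy=o["ee_rot"],**s)
    cv2.imwrite(f"pics/{tag}.png",s["image"][:,:,::-1]); print(o["time"],o["tool_pos"].round(4),o["ee_rot"].round(4),o["wrist_force"].round(2),o["width"].round(4),o["joint_positions"].round(2))
if __name__=="__main__": snap(sys.argv[1],cam=sys.argv[2] if len(sys.argv)>2 else "wrist")
E
python3 snap.py w1
```

```text
Traceback (most recent call last):
  File "snap.py", line 7, in <module>
    if __name__=="__main__": snap(sys.argv[1],cam=sys.argv[2] if len(sys.argv)>2 else "wrist")
                             ~~~~^^^^^^^^^^^^^^^^^^^^^^^^^^^^^^^^^^^^^^^^^^^^^^^^^^^^^^^^^^^^^
  File "snap.py", line 6, in snap
    cv2.imwrite(f"pics/{tag}.png",s["image"][:,:,::-1]); print(o["time"],o["tool_pos"].round(4),o["ee_rot"].round(4),o["wrist_force"].round(2),o["width"].round(4),o["joint_positions"].round(2))
                                                                                                                                               ^^^^^^^^^^^^^^^^
AttributeError: 'float' object has no attribute 'round'
```

View pics/w1.png

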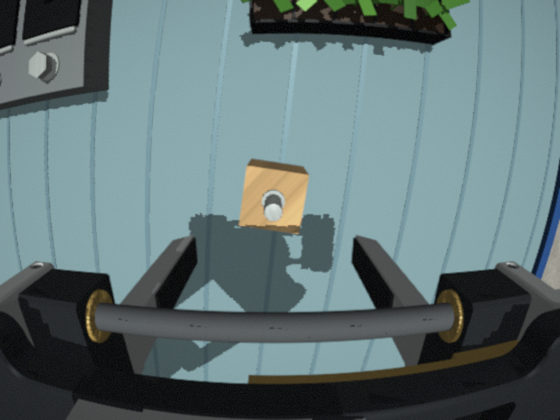

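The wrist view shows the stand at about (275,195), with the pin top at about (274,212) and the collar at about (273,202).

```bash
sed -i 's/o\["width"\].round(4)/round(o["width"],4)/' snap.py
python3 - <<'E'
import cv2
t=cv2.imread("pics/w1.png")
cv2.imwrite("pics/w1c.png",cv2.resize(t[150:250,215:335],None,fx=6,fy=6,interpolation=cv2.INTER_CUBIC))
E
```

```text
(no output)
```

View pics/w1c.png

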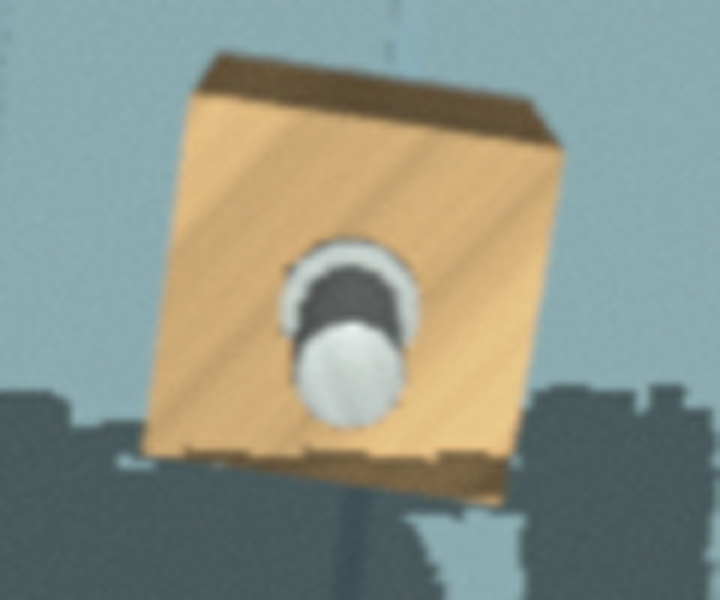

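Run:
```python
from h import *
s=load("w1.npz");W=lambda U,V:px(U,V,215,150,6)
print(s["tp"],s["rpy"])
print(wat(s,W(349,374),s["tp"],s["rpy"],.109),wat(s,W(349,308),s["tp"],s["rpy"],.069))
c=[wat(s,W(*q),s["tp"],s["rpy"],.065) for q in((192,95),(563,148),(515,457),(145,457))];print(np.mean(c[:3:2],0),c)
# tcp on axis: pick xy
print(row([.4145,-.3122,.072]))
```

```text
[ 0.41397622 -0.31371959  0.19056663] [ 3.14106115e+00 -2.18917873e-03 -1.46375209e+00]
[ 0.41473746 -0.31189305  0.109     ] [ 0.41459303 -0.31186727  0.069     ]
[ 0.41842314 -0.31274534  0.065     ] [array([ 0.44528288, -0.28373253,  0.065     ]), array([ 0.44319797, -0.34285953,  0.065     ]), array([ 0.39156339, -0.34175816,  0.065     ]), array([ 0.38503856, -0.28127738,  0.065     ])]
[-0.008  -0.0036  0.4746  0.      0.      0.    ]
```

servo_tool(targets="1 -0.008 -0.0036 0.12 0 0 0;1 -0.008 -0.0036 0.24 0 0 0;1 -0.008 -0.0036 0.34 0 0 0;1 -0.008 -0.0036 0.42 0 0 0;1 -0.008 -0.0036 0.47 0 0 0;1 -0.008 -0.0036 0.47 0 0 0;1 -0.008 -0.0036 0.47 0 0 0;0 -0.008 -0.0036 0.47 0 0 0;0 -0.008 -0.0036 0.47 0 0 0;0 -0.008 -0.0036 0.47 0 0 0;0 -0.008 -0.0036 0.47 0 0 0;0 -0.008 -0.0036 0.47 0 0 0")

```text
time: 2.03
tool_pos: [0.4157, -0.3114, 0.074]
ee_rot: [-3.14, -0.003, -1.463]
wrist_force: [0.4, -0.1, 0.5]
width: 0.064
```

servo_tool(targets="0 0 0 0 0 0 0;0 0 0 0 0 0 0;0 0 0 0 0 0 0;0 0 0 0 0 0 0")

```text
time: 2.37
tool_pos: [0.4154, -0.3111, 0.0732]
ee_rot: [-3.141, -0.002, -1.463]
wrist_force: [0.3, -0.2, 0.1]
width: 0.0373
```

```bash
python3 snap.py w2
```

```text
2.3667 [ 0.4154 -0.3111  0.0732] [-3.1413e+00 -1.9000e-03 -1.4628e+00] [ 0.28 -0.16  0.12] 0.0373 [-0.75  0.08  1.64 -0.    1.42  0.71]
```

View pics/w2.png

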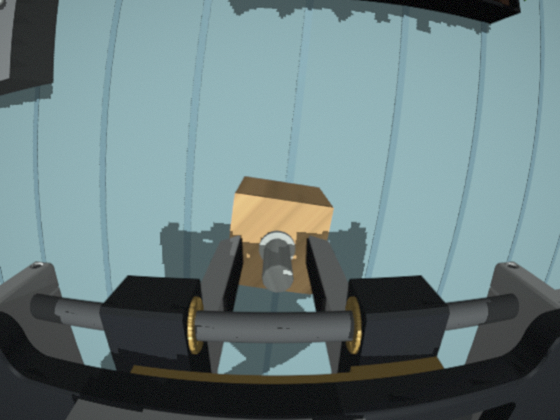

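The fingers straddle the pin at (278,262) and are still closing.

servo_tool(targets="0 0 0 0 0 0 0;0 0 0 0 0 0 0;0 0 0 0 0 0 0;0 0 0 0 0 0 0;0 0 0 0 0 0 0")

```text
time: 2.83
tool_pos: [0.4154, -0.3113, 0.0733]
ee_rot: [-3.141, -0.002, -1.463]
wrist_force: [0.2, -0.4, -0.4]
width: 0.0154
```

```bash
python3 snap.py w3; python3 -c "
import cv2
t=cv2.imread('pics/w3.png');cv2.imwrite('pics/w3c.png',cv2.resize(t[170:310,200:350],None,fx=4,fy=4,interpolation=cv2.INTER_CUBIC))"
```

```text
2.8333 [ 0.4154 -0.3113  0.0733] [-3.1411e+00 -2.2000e-03 -1.4630e+00] [ 0.19 -0.43 -0.44] 0.0154 [-0.75  0.08  1.64 -0.    1.41  0.71]
```

View pics/w3c.png

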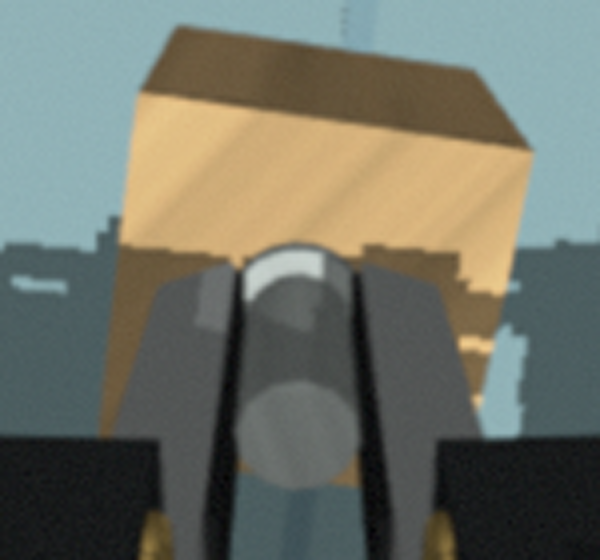

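The pin is gripped with an opening of 15.4 mm. Next I lift it straight up.

servo_tool(targets="0 0 0 -0.06 0 0 0;0 0 0 -0.16 0 0 0;0 0 0 -0.28 0 0 0;0 0 0 -0.4 0 0 0;0 0 0 -0.51 0 0 0;0 0 0 -0.51 0 0 0;0 0 0 -0.51 0 0 0")

```text
time: 3.47
tool_pos: [0.416, -0.3115, 0.2025]
ee_rot: [-3.139, -0.005, -1.463]
wrist_force: [-0.2, -0.3, -1.5]
width: 0.0153
```

```bash
python3 snap.py w4; python3 -c "
from h import *
import cv2
t=cv2.imread('pics/w4.png');cv2.imwrite('pics/w4c.png',cv2.resize(t[170:310,200:350],None,fx=4,fy=4,interpolation=cv2.INTER_CUBIC))
print(row([.565,.242,.2],[np.pi,0,-1.463]))"
```

```text
3.4667 [ 0.416  -0.3115  0.2025] [-3.1387 -0.0048 -1.4629] [-0.24 -0.25 -1.45] 0.0153 [-0.75  0.02  1.45 -0.    1.67  0.71]
[-2.1337e+00 -8.3380e-01 -2.2000e-03 -0.0000e+00 -5.0000e-04  0.0000e+00]
```

View pics/w4c.png

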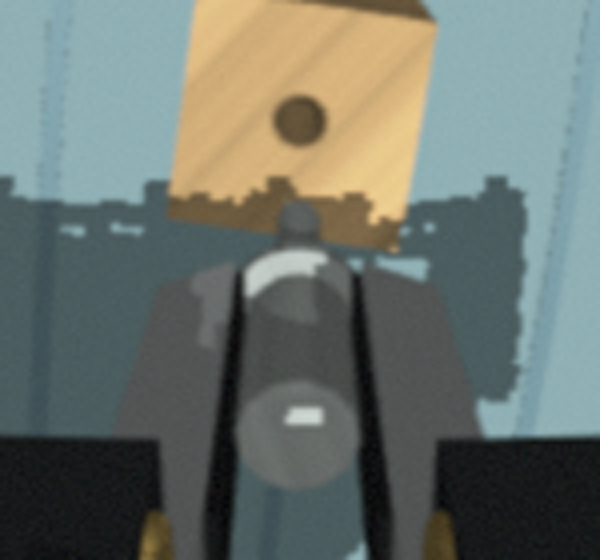

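servo_tool(targets="0 -0.08 -0.03 0 0 0 0;0 -0.2 -0.08 0 0 0 0;0 -0.32 -0.13 0 0 0 0;0 -0.44 -0.18 0 0 0 0;0 -0.56 -0.22 0 0 0 0;0 -0.68 -0.27 0 0 0 0;0 -0.8 -0.32 0 0 0 0;0 -0.9 -0.36 0 0 0 0;0 -1 -0.4 0 0 0 0")

```text
time: 4.27
tool_pos: [0.4866, -0.0497, 0.1973]
ee_rot: [3.137, -0.0, -1.462]
wrist_force: [0.2, -0.3, -1.9]
width: 0.0155
```

servo_tool(targets="0 -0.12 -0.05 0 0 0 0;0 -0.24 -0.09 0 0 0 0;0 -0.36 -0.14 0 0 0 0;0 -0.48 -0.18 0 0 0 0;0 -0.6 -0.23 0 0 0 0;0 -0.72 -0.27 0 0 0 0;0 -0.82 -0.32 0 0 0 0;0 -0.91 -0.36 0 0 0 0;0 -0.95 -0.38 0 0 0 0;0 -0.95 -0.38 0 0 0 0;0 -0.95 -0.38 0 0 0 0")

```text
time: 5.18
tool_pos: [0.5559, 0.1941, 0.1979]
ee_rot: [3.138, -0.003, -1.462]
wrist_force: [0.2, -0.7, -0.7]
width: 0.0156
```

```bash
python3 snap.py w5; python3 -c "
from h import *
print(row([.565,.242,.2],[np.pi,0,-1.463]))"
```

```text
5.1833 [0.5559 0.1941 0.1979] [ 3.1382 -0.0034 -1.4625] [ 0.17 -0.72 -0.69] 0.0156 [ 0.24  0.18  1.28 -0.    1.68  1.7 ]
[-0.1889 -0.0564 -0.0065  0.0008 -0.001  -0.0002]
```

View pics/w5.png

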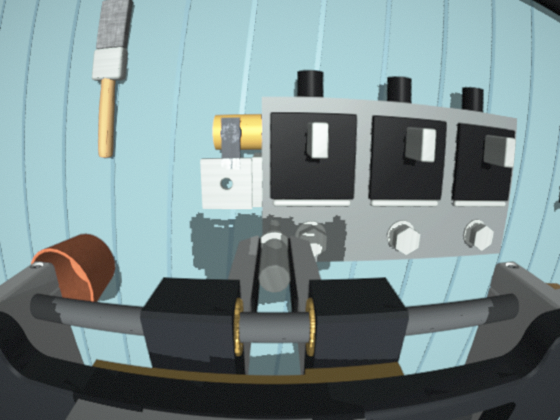

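Wrist view: lock eye hole at (227,184), bolt b at about (405,238), bolt a at about (481,235), pot at (78,262), brush at (108,80).

Run:
```python
import cv2
t=cv2.imread("pics/w5.png")
cv2.imwrite("pics/w5c.png",cv2.resize(t[145:225,190:280],None,fx=8,fy=8,interpolation=cv2.INTER_CUBIC))
cv2.imwrite("pics/w5d.png",cv2.resize(t[90:270,290:530],None,fx=3,fy=3,interpolation=cv2.INTER_CUBIC))
```

```text
(no output)
```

View pics/w5c.png

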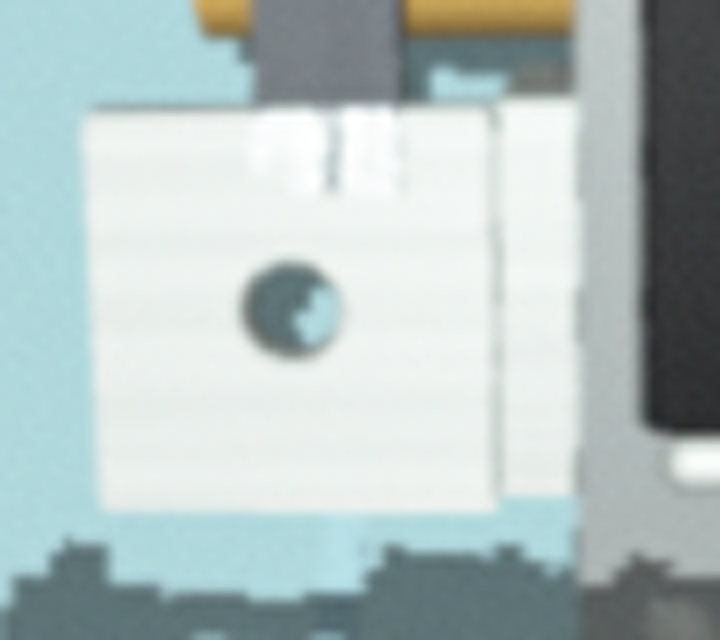

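View pics/w5d.png

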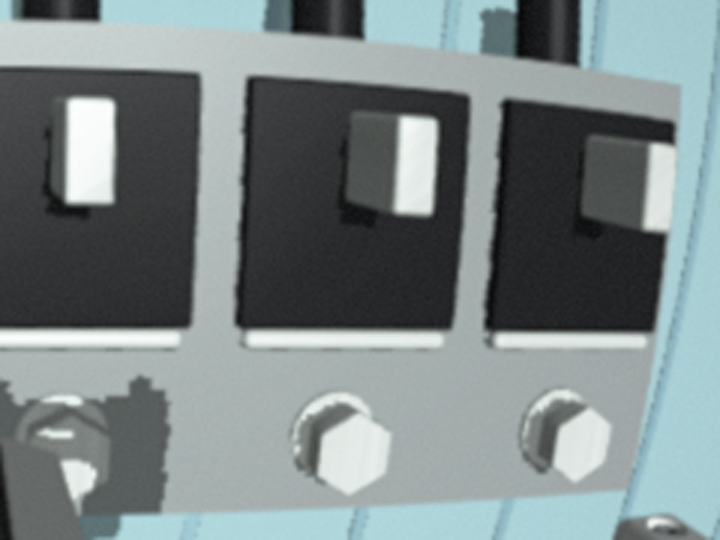

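Run:
```python
from h import *
np.set_printoptions(precision=4,suppress=True)
s=load("w5.npz");A=lambda U,V:px(U,V,190,145,8);B=lambda U,V:px(U,V,290,90,3)
f=lambda p,z:wat(s,p,s["tp"],s["rpy"],z)
print("eye",f(A(292,310),.065)); print([f(A(*q),.065) for q in((85,113),(494,108),(497,508),(103,510))])
print("bb",f(B(353,448),.082),"ba",f(B(578,438),.082),"fc",f(B(90,150),.108),"fb",f(B(416,165),.108))
e=f(A(292,310),.065)
print(wproj(s,s["tp"]-[0,0,.045],s["tp"],s["rpy"]))
print(row([.5650,.242,.15],[np.pi,0,-1.463]))
```

```text
eye [0.5662 0.2429 0.065 ]
[array([0.5881, 0.2705, 0.065 ]), array([0.5934, 0.2206, 0.065 ]), array([0.5439, 0.2155, 0.065 ]), array([0.5383, 0.2651, 0.065 ])]
bb [0.5328 0.0544 0.082 ] ba [ 0.544 -0.043  0.082] fc [0.6199 0.1637 0.108 ] fb [0.6304 0.0646 0.108 ]
[275.0245 226.3851]
[-0.1895 -0.0568  0.1935  0.0008 -0.001  -0.0002]
```

Run:
```python
from h import *
print(row([.5665,.2426,.142],[np.pi,0,-1.463]))
```

```text
[-1.914e-01 -6.310e-02  2.255e-01  8.000e-04 -1.000e-03 -2.000e-04]
```

servo_tool(targets="0 -0.1 -0.03 0 0.0008 -0.001 0;0 -0.18 -0.06 0.03 0.0008 -0.001 0;0 -0.191 -0.063 0.1 0.0008 -0.001 0;0 -0.191 -0.063 0.18 0.0008 -0.001 0;0 -0.191 -0.063 0.225 0.0008 -0.001 0;0 -0.191 -0.063 0.225 0.0008 -0.001 0;0 -0.191 -0.063 0.225 0.0008 -0.001 0;0 -0.191 -0.063 0.225 0.0008 -0.001 0")

```text
time: 5.9
tool_pos: [0.5679, 0.243, 0.1449]
ee_rot: [-3.137, 0.001, -1.464]
wrist_force: [-0.0, -0.2, -0.9]
width: 0.0153
```

```bash
python3 snap.py w6; python3 snap.py t6 top;  python3 snap.py s6 scene
python3 - <<'E'
import cv2
t=cv2.imread("pics/w6.png")
cv2.imwrite("pics/w6c.png",cv2.resize(t[170:290,215:335],None,fx=5,fy=5,interpolation=cv2.INTER_CUBIC))
t=cv2.imread("pics/s6.png")
cv2.imwrite("pics/s6c.png",cv2.resize(t[140:240,290:400],None,fx=6,fy=6,interpolation=cv2.INTER_CUBIC))
E
```

```text
5.9 [0.5679 0.243  0.1449] [-3.1368e+00  1.5000e-03 -1.4642e+00] [-0.   -0.19 -0.87] 0.0153 [0.31 0.25 1.3  0.   1.58 1.78]
5.95 [0.5682 0.2433 0.1454] [-3.1359e+00  1.7000e-03 -1.4639e+00] [ 0.14 -0.04 -0.89] 0.0155 [0.31 0.25 1.3  0.   1.58 1.78]
6.0 [0.5682 0.2435 0.1455] [-3.1356e+00  1.8000e-03 -1.4637e+00] [ 0.1   0.49 -0.44] 0.0155 [0.31 0.25 1.3  0.   1.58 1.78]
```

View pics/w6c.png

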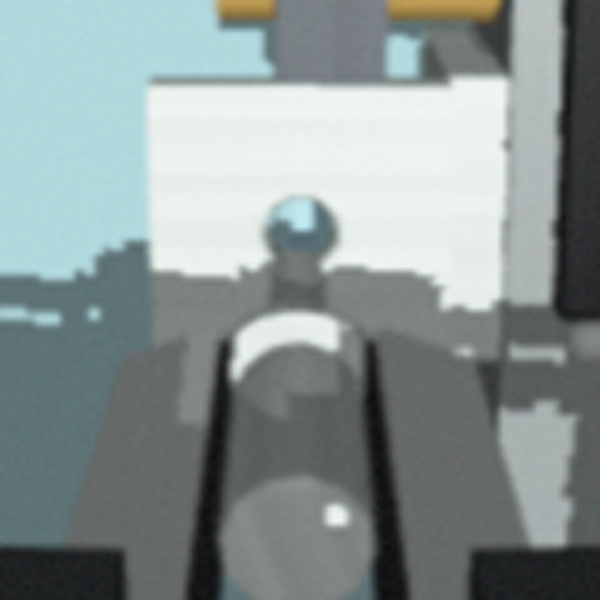

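View pics/s6c.png

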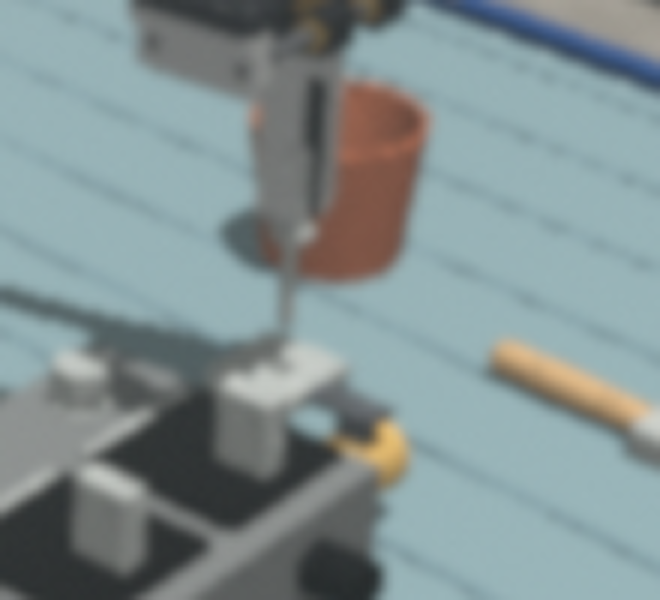

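Run:
```python
from h import *
np.set_printoptions(precision=4,suppress=True)
s=load("w6.npz");A=lambda U,V:px(U,V,215,170,5)
tp=s["tp"];rpy=s["rpy"]
print("eye",wat(s,A(302,230),tp,rpy,.065))
Rt=R.from_euler("xyz",rpy)
up=-Rt.as_matrix()[:,2]
for dy in (0,.001,.002):
  base=tp+Rt.apply([0,dy,0])-.008*up*1
  tip=base-.053*up; col=base+.004*up; top=base+.044*up
  inv=lambda P:(wproj(s,P,tp,rpy)-[215,170]+.5)*5-.5
  print(dy,"tip",tip,inv(tip),"coll",inv(col),"top",inv(top))
# grip top measured, at z of top
print("gtop",wat(s,A(297,540),tp,rpy,tp[2]-.008+.044))
print("top plane tip@",wat(s,A(300,265),tp,rpy,tp[2]-.061))
```

```text
eye [0.5666 0.2431 0.065 ]
0 tip [0.5682 0.2432 0.0839] [302.7323 253.0285] coll [304.5555 389.0646] top [306.5307 538.3707]
0.001 tip [0.5672 0.2431 0.0839] [302.7211 259.2283] coll [304.5365 396.7288] top [306.5    547.3906]
0.002 tip [0.5662 0.243  0.0839] [302.7098 265.4137] coll [304.5176 404.3641] top [306.4692 556.3596]
gtop [0.5675 0.2439 0.1809]
top plane tip@ [0.5662 0.2434 0.0839]
```

Run:
```python
from h import *
print(row([.5672,.2429,.115],[np.pi,0,-1.463]))
```

```text
[ 2.900e-03  4.600e-03  1.212e-01 -1.800e-03  6.000e-04 -1.000e-04]
```

servo_tool(targets="0 0.003 0.0046 0 -0.0018 0.0006 0;0 0.003 0.0046 0.03 -0.0018 0.0006 0;0 0.003 0.0046 0.06 -0.0018 0.0006 0;0 0.003 0.0046 0.09 -0.0018 0.0006 0;0 0.003 0.0046 0.121 -0.0018 0.0006 0;0 0.003 0.0046 0.121 -0.0018 0.0006 0;0 0.003 0.0046 0.121 -0.0018 0.0006 0")

```text
time: 6.63
tool_pos: [0.5656, 0.2428, 0.1119]
ee_rot: [3.136, -0.001, -1.463]
wrist_force: [-0.1, -0.4, -1.0]
width: 0.0154
```

```bash
python3 snap.py w7;  python3 snap.py s7 scene
python3 - <<'E'
import cv2
from h import *
t=cv2.imread("pics/w7.png")
cv2.imwrite("pics/w7c.png",cv2.resize(t[170:290,215:335],None,fx=5,fy=5,interpolation=cv2.INTER_CUBIC))
t=cv2.imread("pics/s7.png")
cv2.imwrite("pics/s7c.png",cv2.resize(t[170:230,310:370],None,fx=8,fy=8,interpolation=cv2.INTER_CUBIC))
print(row([.5672,.2429,.073],[np.pi,0,-1.463]))
E
```

```text
6.6333 [0.5656 0.2428 0.1119] [ 3.1364e+00 -1.2000e-03 -1.4629e+00] [-0.13 -0.45 -1.03] 0.0154 [ 0.31  0.27  1.34 -0.    1.53  1.78]
6.6833 [0.566  0.2429 0.1127] [ 3.1376e+00 -9.0000e-04 -1.4629e+00] [ 0.59 -0.28 -1.52] 0.016 [ 0.31  0.27  1.34 -0.    1.53  1.78]
[ 0.0007 -0.0041  0.1611  0.0009 -0.0002  0.    ]
```

View pics/w7c.png

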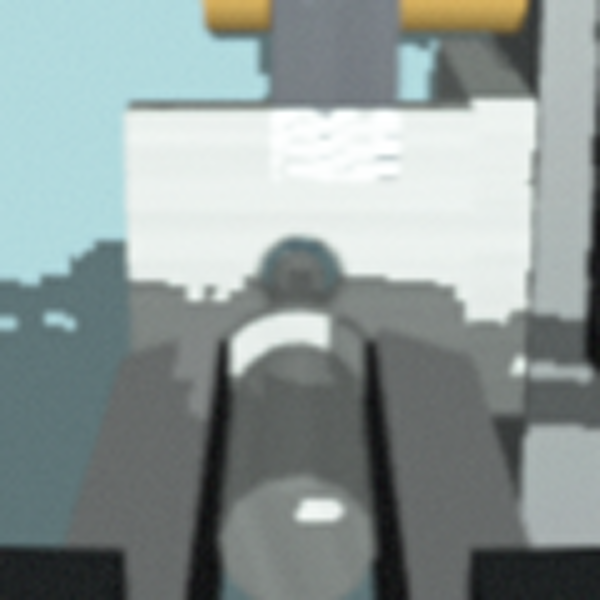

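View pics/s7c.png

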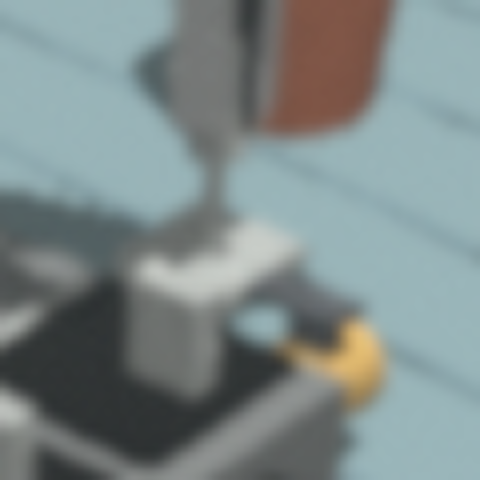

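The shank tip is in the hole, with a dark ring all round it at (300,270) in the crop. Next I lower it to the collar.

servo_tool(targets="0 0.001 -0.004 0.03 0.0009 0 0;0 0.001 -0.004 0.06 0.0009 0 0;0 0.001 -0.004 0.085 0.0009 0 0;0 0.001 -0.004 0.105 0.0009 0 0;0 0.001 -0.004 0.12 0.0009 0 0;0 0.001 -0.004 0.132 0.0009 0 0;0 0.001 -0.004 0.142 0.0009 0 0;0 0.001 -0.004 0.15 0.0009 0 0;0 0.001 -0.004 0.15 0.0009 0 0;0 0.001 -0.004 0.15 0.0009 0 0")

```text
time: 7.57
tool_pos: [0.5673, 0.2428, 0.0759]
ee_rot: [-3.141, -0.001, -1.463]
wrist_force: [0.0, -1.0, -0.9]
width: 0.015
```

```bash
python3 snap.py w8;  python3 snap.py s8 scene
python3 - <<'E'
import cv2
from h import *
t=cv2.imread("pics/w8.png")
cv2.imwrite("pics/w8c.png",cv2.resize(t[170:290,215:335],None,fx=5,fy=5,interpolation=cv2.INTER_CUBIC))
print(row([.5672,.2429,.073],[np.pi,0,-1.463]))
E
```

```text
7.5667 [0.5673 0.2428 0.0759] [-3.1414e+00 -7.0000e-04 -1.4630e+00] [ 0.03 -1.02 -0.87] 0.015 [ 0.31  0.29  1.39 -0.    1.46  1.78]
7.6167 [0.5674 0.2428 0.0761] [-3.1410e+00 -6.0000e-04 -1.4629e+00] [ 0.14  0.41 -0.76] 0.0153 [ 0.31  0.29  1.39 -0.    1.46  1.78]
[-0.0002  0.001   0.0126 -0.0002 -0.0002  0.    ]
```

View pics/w8c.png

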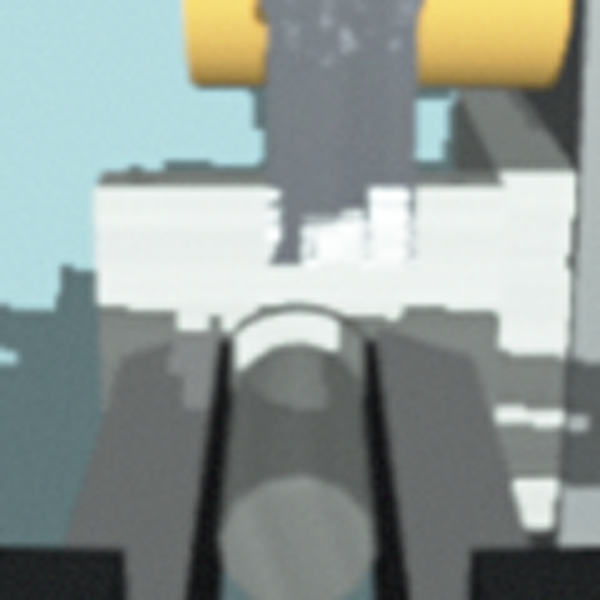

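Free so far. I lower the last 3 mm gently and watch the force.

servo_tool(targets="0 0 0 0.006 0 0 0;0 0 0 0.011 0 0 0;0 0 0 0.015 0 0 0;0 0 0 0.015 0 0 0;0 0 0 0.015 0 0 0")

```text
time: 8.08
tool_pos: [0.5675, 0.2428, 0.0733]
ee_rot: [-3.14, -0.0, -1.463]
wrist_force: [-2.2, -1.1, 6.1]
width: 0.0155
```

Contact is about 6 N at the same grip height as in the stand, so the collar is seated. I release the pin and rise.

servo_tool(targets="0.5 0 0 0 0 0 0;0.5 0 0 0 0 0 0;0.5 0 0 0 0 0 0;0.5 0 0 0 0 0 0;0.5 0 0 -0.02 0 0 0;0.5 0 0 -0.1 0 0 0;0.5 0 0 -0.2 0 0 0;0.5 0 0 -0.3 0 0 0;0.5 0 0 -0.4 0 0 0;0.5 0 0 -0.5 0 0 0;0.5 0 0 -0.5 0 0 0")

```text
time: 9.0
tool_pos: [0.5699, 0.2438, 0.2043]
ee_rot: [-3.13, 0.002, -1.463]
wrist_force: [-0.1, 0.3, 2.0]
width: 0.0473
```

```bash
python3 snap.py w9;  python3 snap.py s9 scene
python3 - <<'E'
import cv2
from h import *
t=cv2.imread("pics/w9.png")
a=cv2.resize(t[130:290,175:355],None,fx=3,fy=3,interpolation=cv2.INTER_CUBIC)
t=cv2.imread("pics/s9.png")
b=cv2.resize(t[170:230,310:370],None,fx=8,fy=8,interpolation=cv2.INTER_CUBIC)
cv2.imwrite("pics/w9c.png",a);cv2.imwrite("pics/s9c.png",b)
E
```

```text
9.0 [0.5699 0.2438 0.2043] [-3.1299e+00  1.8000e-03 -1.4629e+00] [-0.12  0.33  2.01] 0.0473 [ 0.31  0.23  1.2  -0.    1.69  1.78]
9.05 [0.569  0.2435 0.2013] [-3.1338e+00  1.0000e-03 -1.4629e+00] [-0.19 -0.45 -1.01] 0.0467 [ 0.31  0.24  1.21 -0.    1.69  1.78]
```

View pics/w9c.png

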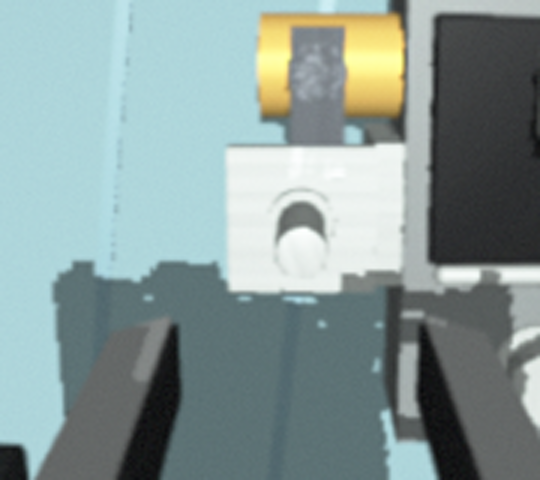

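View pics/s9c.png

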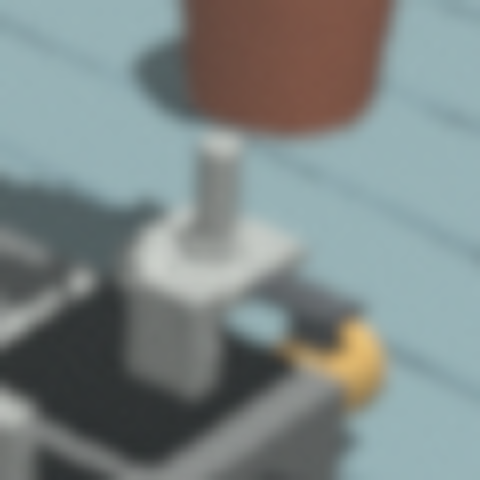

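The pin is upright with its collar flat on the plate at (300,215). Next I close the fingers and go above bolt c.

Run:
```python
from h import *
print(row([.521,.1523,.11],[np.pi,0,-1.463]))
```

```text
[ 0.3408  0.2264  0.353  -0.001  -0.      0.    ]
```

servo_tool(targets="0 0.12 0.08 0 -0.001 0 0;0 0.24 0.16 0 -0.001 0 0;0 0.341 0.226 0.02 -0.001 0 0;0 0.341 0.226 0.08 -0.001 0 0;0 0.341 0.226 0.16 -0.001 0 0;0 0.341 0.226 0.24 -0.001 0 0;0 0.341 0.226 0.3 -0.001 0 0;0 0.341 0.226 0.35 -0.001 0 0;0 0.341 0.226 0.35 -0.001 0 0;0 0.341 0.226 0.35 -0.001 0 0;0 0.341 0.226 0.35 -0.001 0 0")

```text
time: 10.02
tool_pos: [0.5205, 0.1521, 0.1099]
ee_rot: [3.139, -0.001, -1.463]
wrist_force: [0.4, 0.6, 0.6]
width: 0.0006
```

```bash
python3 snap.py w10
python3 - <<'E'
import cv2
from h import *
s=load("w10.npz")
print(wproj(s,s["tp"],s["tp"],s["rpy"]))
print(row([.521,.1523,.085],[np.pi,0,-1.463]))
E
```

```text
10.0167 [0.5205 0.1521 0.1099] [ 3.1390e+00 -6.0000e-04 -1.4628e+00] [0.39 0.59 0.57] 0.0006 [ 0.18  0.11  1.54 -0.    1.5   1.64]
[275.54455745 249.89386893]
[-4.000e-04 -6.000e-04  1.023e-01  4.000e-04 -2.000e-04  1.000e-04]
```

View pics/w10.png

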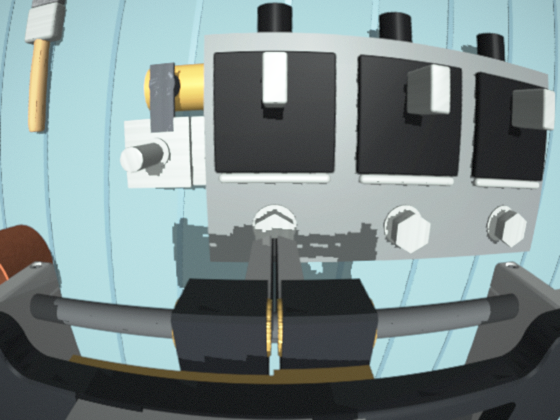

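The closed fingertips are over bolt c, whose head is at about (275,220). I descend slowly.

servo_tool(targets="0 0 0 0.03 0 0 0;0 0 0 0.06 0 0 0;0 0 0 0.08 0 0 0;0 0 0 0.095 0 0 0;0 0 0 0.1 0 0 0;0 0 0 0.1 0 0 0")

```text
time: 10.57
tool_pos: [0.5197, 0.1518, 0.0839]
ee_rot: [3.137, -0.001, -1.463]
wrist_force: [0.3, -0.0, -0.4]
width: 0.0008
```

servo_tool(targets="0 0 0 0.006 0 0 0;0 0 0 0.012 0 0 0;0 0 0 0.016 0 0 0;0 0 0 0.016 0 0 0")

```text
time: 10.9
tool_pos: [0.5205, 0.152, 0.081]
ee_rot: [3.139, -0.001, -1.463]
wrist_force: [0.9, 0.0, 2.2]
width: 0.0007
```

servo_tool(targets="0 0 0 0.004 0 0 0;0 0 0 0.008 0 0 0;0 0 0 0.008 0 0 0")

```text
time: 11.15
tool_pos: [0.5205, 0.152, 0.0788]
ee_rot: [3.14, -0.001, -1.463]
wrist_force: [0.6, 0.0, 1.9]
width: 0.0004
```

servo_tool(targets="0 0 0 0.004 0 0 0;0 0 0 0.008 0 0 0;0 0 0 0.012 0 0 0;0 0 0 0.012 0 0 0")

```text
time: 11.48
tool_pos: [0.5204, 0.152, 0.0754]
ee_rot: [3.139, -0.001, -1.463]
wrist_force: [1.5, 0.6, 2.0]
width: 0.0003
```

Bolt c yields at about 2 N, now about 6 mm down, so I take it to its stop.

servo_tool(targets="0 0 0 0.004 0 0 0;0 0 0 0.008 0 0 0;0 0 0 0.012 0 0 0;0 0 0 0.012 0 0 0")

```text
time: 11.82
tool_pos: [0.5205, 0.152, 0.0742]
ee_rot: [3.14, -0.001, -1.463]
wrist_force: [-1.7, 0.2, 9.1]
width: 0.0007
```

The stop is reached 8 mm down with the force rising to 9 N. I rise and check that the bolt stays down.

servo_tool(targets="0 0 0 -0.05 0 0 0;0 0 0 -0.15 0 0 0;0 0 0 -0.27 0 0 0;0 0 0 -0.39 0 0 0;0.7 0 -0.1 -0.45 0 0 0;0.7 0 -0.2 -0.45 0 0 0;0.7 0 -0.2 -0.45 0 0 0;0.7 0 -0.2 -0.45 0 0 0;0.7 0 -0.2 -0.45 0 0 0;0.7 0 -0.2 -0.45 0 0 0")

```text
time: 12.65
tool_pos: [0.5689, 0.1573, 0.184]
ee_rot: [3.136, -0.001, -1.463]
wrist_force: [1.1, -0.5, 0.7]
width: 0.0372
```

```bash
python3 snap.py w11; python3 snap.py s11 scene
python3 - <<'E'
import cv2
t=cv2.imread("pics/s11.png")
cv2.imwrite("pics/s11c.png",cv2.resize(t[180:285,225:365],None,fx=5,fy=5,interpolation=cv2.INTER_CUBIC))
E
```

```text
12.65 [0.5689 0.1573 0.184 ] [ 3.1360e+00 -8.0000e-04 -1.4628e+00] [ 1.12 -0.48  0.72] 0.0372 [ 0.17  0.19  1.3  -0.    1.66  1.64]
12.7 [0.569  0.1574 0.1843] [ 3.1366e+00 -8.0000e-04 -1.4627e+00] [-0.19 -0.42 -0.98] 0.0409 [ 0.17  0.19  1.3  -0.    1.66  1.64]
```

View pics/w11.png

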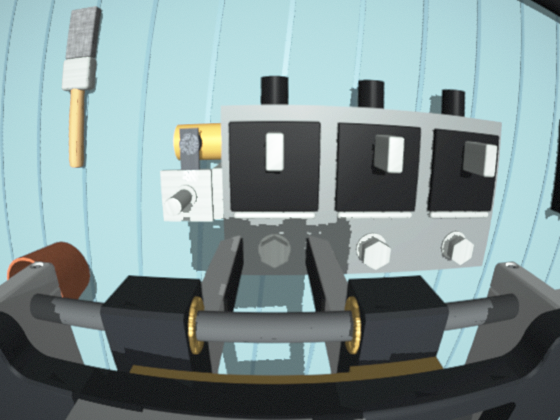

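View pics/s11c.png

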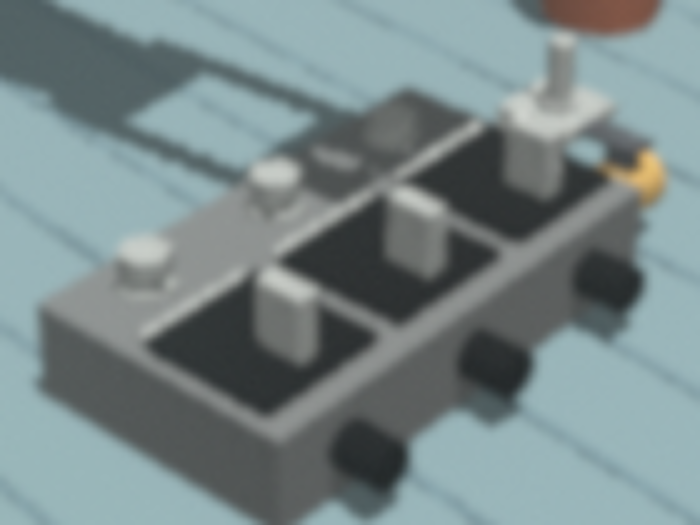

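Bolt c's head top in the scene crop moved from row 104 to about 125, so it stays down. Fin c is at (275,152) in the wrist view.

Run:
```python
from h import *
s=load("w11.npz")
print(wat(s,(274.5,151.5),s["tp"],s["rpy"],.108), wat(s,(274.5,133),s["tp"],s["rpy"],.108), wat(s,(274.5,171),s["tp"],s["rpy"],.108))
print(row([.6205,.1632,.14],[np.pi,0,-1.463]))
```

```text
[0.6196894 0.1632988 0.108    ] [0.63414977 0.1648802  0.108     ] [0.60428886 0.1616137  0.108     ]
[-1.200e-03 -2.074e-01  1.773e-01  1.400e-03 -2.000e-04  1.000e-04]
```

servo_tool(targets="0.7 -0.001 -0.1 0.02 0.0014 0 0;0.7 -0.001 -0.18 0.06 0.0014 0 0;0.7 -0.001 -0.205 0.12 0.0014 0 0;0.7 -0.001 -0.205 0.2 0.0014 0 0;0.7 -0.001 -0.205 0.28 0.0014 0 0;0.7 -0.001 -0.205 0.35 0.0014 0 0;0.7 -0.001 -0.205 0.4 0.0014 0 0;0.7 -0.001 -0.205 0.43 0.0014 0 0;0.7 -0.001 -0.205 0.43 0.0014 0 0;0.7 -0.001 -0.205 0.43 0.0014 0 0")

```text
time: 13.58
tool_pos: [0.6205, 0.1631, 0.0774]
ee_rot: [-3.141, -0.001, -1.463]
wrist_force: [-0.2, -0.1, 0.9]
width: 0.0659
```

```bash
python3 snap.py w12
python3 - <<'E'
from h import *
print(row([.620,.1632,.0735],[np.pi,0,-1.463]))
E
```

```text
13.5833 [0.6205 0.1631 0.0774] [-3.1405e+00 -7.0000e-04 -1.4629e+00] [-0.21 -0.13  0.9 ] 0.0659 [ 0.17  0.34  1.32 -0.    1.47  1.63]
[-0.0005  0.0049  0.0195 -0.0009 -0.0002  0.    ]
```

View pics/w12.png

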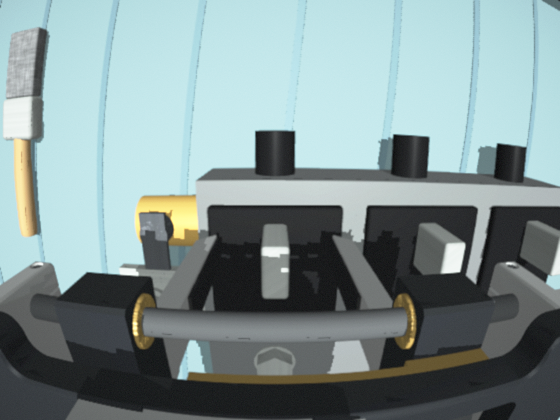

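The fingers straddle fin c at (275,262). I go down 3.5 mm and close.

servo_tool(targets="0.7 0 0.003 0.007 0 0 0;0.7 0 0.003 0.013 0 0 0;0 0 0.003 0.013 0 0 0;0 0 0.003 0.013 0 0 0;0 0 0.003 0.013 0 0 0;0 0 0.003 0.013 0 0 0;0 0 0.003 0.013 0 0 0;0 0 0.003 0.013 0 0 0;0 0 0.003 0.013 0 0 0;0 0 0.003 0.013 0 0 0;0 0 0.003 0.013 0 0 0;0 0 0.003 0.013 0 0 0")

```text
time: 14.63
tool_pos: [0.62, 0.1627, 0.074]
ee_rot: [-3.14, -0.001, -1.463]
wrist_force: [-1.0, -1.5, 0.1]
width: 0.0135
```

```bash
python3 snap.py w13
```

```text
14.6333 [0.62   0.1627 0.074 ] [-3.1404e+00 -1.2000e-03 -1.4633e+00] [-0.99 -1.48  0.1 ] 0.0135 [ 0.17  0.34  1.33 -0.    1.47  1.63]
```

View pics/w13.png

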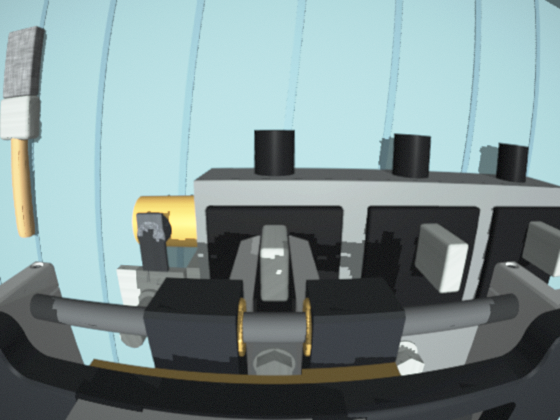

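Run:
```python
import numpy as np
x,z=.0605,.014
for d in (2,5,9,13,17,21,25,29,33,37,41,45):
    t=np.radians(d);print(f"0 0 {-(x*np.cos(t)-z*np.sin(t)-x)/.25:.4f} {-(x*np.sin(t)+z*np.cos(t)-z)/.25:.4f} {d/180:.4f} 0 0;",end="")
```

```text
0 0 0.0021 -0.0084 0.0111 0 0;0 0 0.0058 -0.0209 0.0278 0 0;0 0 0.0117 -0.0372 0.0500 0 0;0 0 0.0188 -0.0530 0.0722 0 0;0 0 0.0269 -0.0683 0.0944 0 0;0 0 0.0361 -0.0830 0.1167 0 0;0 0 0.0463 -0.0970 0.1389 0 0;0 0 0.0575 -0.1103 0.1611 0 0;0 0 0.0695 -0.1228 0.1833 0 0;0 0 0.0824 -0.1344 0.2056 0 0;0 0 0.0961 -0.1450 0.2278 0 0;0 0 0.1105 -0.1547 0.2500 0 0;
```

servo_tool(targets="0 0 0.002 -0.0084 0.011 0 0;0 0 0.006 -0.021 0.028 0 0;0 0 0.0117 -0.0372 0.05 0 0;0 0 0.0188 -0.053 0.072 0 0;0 0 0.027 -0.0683 0.094 0 0;0 0 0.036 -0.083 0.117 0 0;0 0 0.046 -0.097 0.139 0 0;0 0 0.0575 -0.11 0.161 0 0")

```text
time: 15.35
tool_pos: [0.6057, 0.1611, 0.1015]
ee_rot: [-2.63, -0.001, -1.463]
wrist_force: [4.2, -1.5, -6.3]
width: 0.0135
```

Run:
```python
import numpy as np
x,z=.0605,.014
f=lambda t:np.array([-(x*np.cos(t)-z*np.sin(t)-x)/.25,-(x*np.sin(t)+z*np.cos(t)-z)/.25])
t0=np.radians(29);c,s=np.cos(t0),np.sin(t0)
for d in (33,37,41,44,46):
    t=np.radians(d);e=f(t)-f(t0);print(f"0 0 {c*e[0]+s*e[1]:.4f} {-s*e[0]+c*e[1]:.4f} {(d-29)/180:.4f} 0 0;",end="")
```

```text
0 0 0.0045 -0.0167 0.0222 0 0;0 0 0.0101 -0.0331 0.0444 0 0;0 0 0.0169 -0.0491 0.0667 0 0;0 0 0.0227 -0.0607 0.0833 0 0;0 0 0.0269 -0.0683 0.0944 0 0;
```

servo_tool(targets="0 0 0.0045 -0.0167 0.0222 0 0;0 0 0.01 -0.033 0.0444 0 0;0 0 0.017 -0.049 0.0667 0 0;0 0 0.0227 -0.0607 0.0833 0 0;0 0 0.0248 -0.0645 0.089 0 0;0 0 0.0248 -0.0645 0.089 0 0;0 0 0.0248 -0.0645 0.089 0 0;0 0 0.0248 -0.0645 0.089 0 0;0 0 0.0248 -0.0645 0.089 0 0")

```text
time: 16.1
tool_pos: [0.5924, 0.1597, 0.1124]
ee_rot: [-2.355, -0.001, -1.463]
wrist_force: [2.2, -1.9, -0.9]
width: 0.0138
```

```bash
python3 snap.py w14; python3 snap.py s14 scene;python3 snap.py t14 top
python3 - <<'E'
import cv2
t=cv2.imread("pics/s14.png")
cv2.imwrite("pics/s14c.png",cv2.resize(t[160:285,225:375],None,fx=5,fy=5,interpolation=cv2.INTER_CUBIC)[:600])
E
```

```text
16.1 [0.5924 0.1597 0.1124] [-2.3555e+00 -1.0000e-03 -1.4634e+00] [ 2.23 -1.93 -0.91] 0.0138 [ 0.21 -0.2   2.04 -0.16  0.52  1.78]
16.15 [0.5924 0.1597 0.1124] [-2.3555e+00 -1.1000e-03 -1.4633e+00] [ 1.97 -2.89 -1.54] 0.0136 [ 0.21 -0.2   2.04 -0.16  0.52  1.78]
16.2 [0.5924 0.1597 0.1124] [-2.3555e+00 -1.1000e-03 -1.4633e+00] [ 1.92 -3.1  -2.2 ] 0.0141 [ 0.21 -0.2   2.04 -0.16  0.52  1.78]
```

View pics/w14.png

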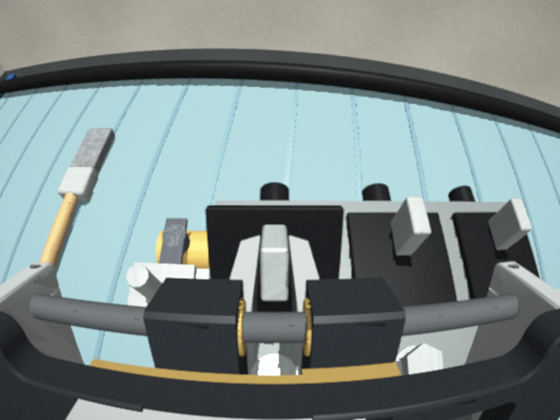

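View pics/s14c.png

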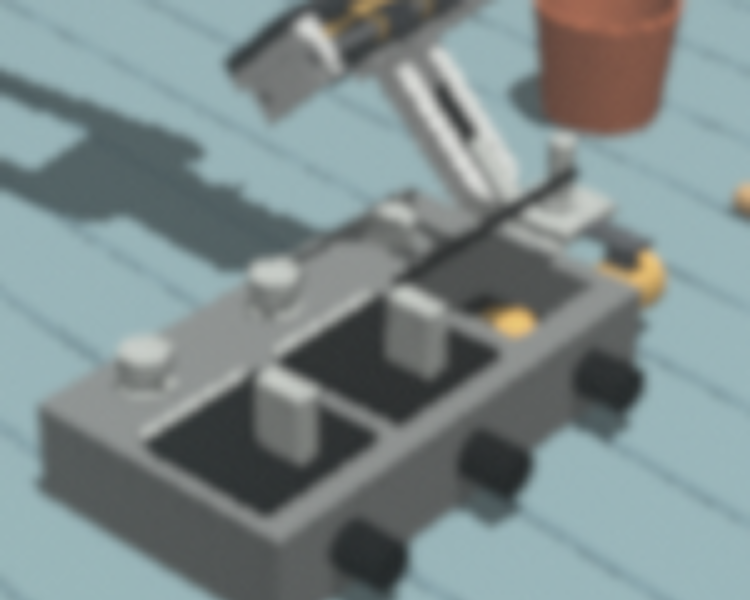

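View pics/t14.png

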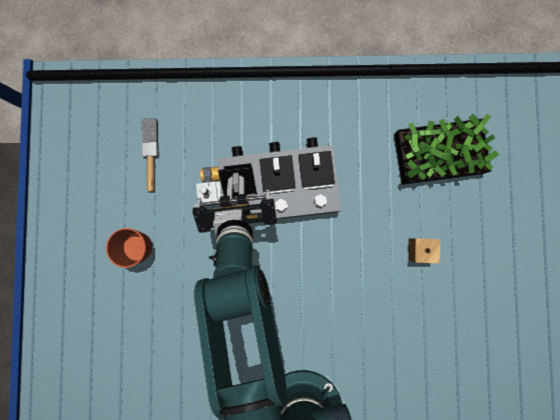

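Cap c is open at 45° and held: the tool is tilted 0.786 rad and the fin sits in the jaws as it did at the grasp. Caps a and b are shut, the pin is seated and the bystanders haven't moved, so I hand in.

```bash
python3 -c "
from bench import robot
print(robot.close_job())"
```

```text
the job is handed in; nothing more can be done
None
```

The job is done and handed in at about 16 s of the allowed 61 s, with the left cap (c) held open at 45°.

- **Lock pin:** I moved it from its stand into the lock eye. It made contact at about 6 N at the same grip height as in the stand. After release, the pictures showed it upright with its collar flat on the plate.
- **Loose bolt:** I tapped bolt c (left) first. It slid down under about 2 N, which is less than the 4 N given. It stopped 8 mm down, where the push reached 9 N, and it stayed down when I lifted off. I did not tap bolts a and b, because the loose one was already found.
- **Cap:** I then gripped cap c's fin (13.6 mm opening) and swung it up. The tool ended tilted 0.786 rad, and wrist forces were at most about 8 N in the readings after each move.
- **Last pictures:** Caps a and b are shut, the pin is in the eye, bolt c is down, and the tray, pot and brush have not moved. The cap angle comes from the tool's tilt and was only judged by eye in the pictures.
- **Disagreement:** The scene camera's positions differed from the top and wrist cameras by about 5 mm. I used the latter two, which agreed to within about 4 mm.

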